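# Lock the filament spool on the winder with its bayonet knob

## Robot

A 7-joint arm with a two-finger parallel gripper is mounted at the origin on the work surface. World frame = base frame: x ahead of the robot, y to its left, z up, the work surface at z = 0. Lengths are in m, angles in rad, forces in N, time in s.
With the tool pointing down it reaches from about 0.4 to 0.875 m from the base axis. Payload 6.5 kg.
Tool frame: the origin (TCP) lies between the finger pads; the fingertips stand 8 mm ahead of it and the grasp point (between the pads) lies 11 mm behind it (manip.tips_ahead is the distance from the TCP to the fingertips, in m); z points along the fingers, y is the line along which they close (so a half turn about z gives the same grasp; the last joint's range is limited). The gripper opens to 85 mm and grips with 20 to 120 N. Pads are 22 mm wide; open, the fingers measure 114 mm over their backs; the gripper's body (76 mm by 85 mm) begins 54 mm behind the grasp point. The pads swing forward as they close: fully open they stand 13 mm farther back than shut.
Start: joints at [1.131, 0.536, -0.004, 1.538, 0.003, 1.067, -0.071], TCP at [0.237, -0.605, 0.239] pointing down, gripper open.
Joint ranges: [-2.7, 2.7], [-0.37, 2.16], [-1.27, 1.26], [0.24, 2.4], [-1.31, 4.45], [0.19, 1.91], [-2.76, 2.76]. Speed limits (rad/s): [2.39, 2.39, 3.14, 3.14, 3.14, 3.14, 3.14].

## Interface

Orientations are given as a unit quaternion [x, y, z, w].
In Python, from cell import manip gives the robot as it stands.
- The arm moves only by the shell command python3 -m creep 'ROWS'. ROWS is JSON, one flat list of numbers, 5 for each row, row after row: the finger opening in m, from 0 to 0.0854, then the shift along the tool's x, y, z in m, then the turn about the tool's z in rad. In form: [jaw, x, y, z, yaw, jaw, x, y, z, yaw, ...]. A call has 1 to 8 rows; each row is the pose to reach, as a shift and turn from the pose commanded when the call began, along the tool's axes at that moment; what a row does not reach only later rows make up. A row lasts 1/12 s, in which the tool goes at most 41.7 mm and 7.16 degrees, less where a joint would pass 70% of its speed; a pose out of reach is approached as far as the arm can. A call with a gripper value outside its range is refused whole. The fingers move at their own pace and stop on an object; the grip force is fixed at half the most. Time passes only in rows, so rows that repeat a pose let the fingers close. It gives the time, the measured TCP pose, the force, the opening and the grip force at its end, in the units of the state.
- manip.observe(): the state, without advancing time (a new reading comes with each control period).
- manip.read_camera(name): name is "scene" or "top" or "wrist"; returns the picture (480x640x3 uint8, blue, green, red); there is no depth.
- manip.camera_params(name): a dict with "mtx" (3x3 intrinsics, pixels), "world_from_camera" (4x4, takes a point from camera to world coordinates). Camera axes: x right, y down, z forward; pixel columns grow to the right and rows downward; lengths in m; the calibration is good to about 2 mm. A picture is of the moment at which its call begins: read the wrist's pose just before it. camera_params takes no time and is no camera call; for the wrist camera it gives the pose at the moment of the call.
- manip.sign_off(): hands the job in; it is judged then, once.
The state is a dict: "clock": time; "q": joint angles; "joint_vel": joint speeds; "effort": joint torques, N m; "ee_pos": TCP position; "eef_rot": TCP orientation; "ft_force": force on the tool from outside, world axes, zero at the start; "moment": the same for the moment, N m; "finger_gap": opening from 0.0 (shut) to 1.0 (fully open); "finger_force": force on a finger pad.
Only numpy, scipy, OpenCV 4.12 (cv2) and the standard library are available. Lean on these libraries where they do the work, as an engineer would, in place of code of your own. Each camera call takes 0.05 s, during which the arm holds its last target. There are 200 camera calls.

## Task

Take the orange bayonet knob out of its stand and lock the blue spool on the winder with it: line its two lugs up with the slot in the white head, push it in against the spring, twist it clockwise (seen from above) by feel until it comes up against its stop, then let the spring lift it into its notch and let go. Push and twist gently, never jamming the knob down hard onto the head or forcing it against the stop, and leave the black spare knob and everything else on the bench undisturbed.

Things in the scene. Friction and masses are not known exactly. Their poses are not given: they have to be found in the camera images.
- knob: Orange bayonet knob, about 90 g, 58 mm tall, upright in one of two grey tube stands (56 mm across, 40 mm tall, its flange on the rim). Origin: centre of the shaft's foot; z up, x along lugs and grip. Shaft 18 mm across, chamfered foot; two lugs 2 to 8 mm above the foot, 6 mm wide, reach 20 mm to either side along x. Half a turn makes no difference.
- knob_grip (a point): Middle of the orange knob's grip, 42 mm above its foot: an upright bar 46 mm long along x (parallel to the lugs), 18 mm thick along y, 26 to 58 mm above the foot, two white marks on top. Below it a round flange 60 mm across, 21 to 26 mm above the foot.
- winder: Spool winder, fixed: base 216 mm across with a blue filament spool lying on it, 200 mm across, top 68 mm high; in its middle a square white head 64 mm wide, its top 90 mm above the origin. Origin: on the bench on the spindle axis, z up, x along the slot. The knob locks in the head.
- slot (a point): Middle of the bayonet slot, on the head's top face (90 mm above the winder's origin): 44 mm long along the winder's x, 9 mm wide, red marks at its ends, with a 20 mm square bore in the middle (sides along x and y). The plate is 6 mm thick. Inside, a wall blocks anticlockwise turning.
- spring (a point): Centre of the spring plunger's top as built, just under the plate, 84 mm above the winder's origin (does not follow the plunger). It meets the knob's foot there and pushes up with 2 N plus 1 N per mm. To turn, the foot must be below 72 mm (14 N); at 69 mm (17 N) the flange bottoms hard on the head. So press to about 15.5 N, 70 to 71 mm.
- stop (a point): On the spindle axis at lug height, 82 mm above the winder's origin; marks no angle. The hidden stop differs from unit to unit: both lugs meet it 0.86 to 1.42 rad clockwise of the slot. Feel for it: turning takes under 0.1 Nm, 0.12 to 0.25 Nm means the stop. More than 55 N between knob and winder (all contacts added, spring included) is forcing.
- notch (a point): On the spindle axis, 76 mm above the winder's origin: where the knob's foot ends when locked. The notch lies just before the stop and is 2.8 mm wider than a lug (0.16 rad of play; with the knob off-centre less, so give way sideways at the stop). Let up, the knob rises to foot 76 mm, held by 10 N of spring, flange 7 mm clear of the head. Too early, it stays on the shoulder, foot at 72 mm.
- spare_knob: Black spare knob of the same shape in the other grey stand (the two stands may change places); leave it alone. Origin: centre of its foot.
- glue: White glue stick, 100 mm tall, standing at the far right; leave it alone.
- driver: Screwdriver lying to the left; leave it alone.
- scraper: Red-handled print scraper lying at the far side; leave it alone.
- roller: Steel roller 36 mm across, standing at the far left; leave it alone.
- print_a: Small red printed block in the grey parts tray at the left; leave it alone.
- print_b: Small blue printed ring in the same tray; leave it alone.

How it is judged:
On the way, in this order (a step that is already met when the one before it is completed fails the run):
1. the orange knob is lifted out of its stand, its foot above the winder's head (height (world z) of knob above 0.092 m), for 0.1 s.
2. the knob is pushed into the slot, its foot pressed below 73 mm above the winder's origin (z of knob in the frame of winder below 0.073 m and horizontal distance between knob and winder below 0.005 m), for 0.1 s.
At the end, for the whole second after the job is handed in: The orange knob is locked in the winder: its foot 74.5 to 78.5 mm above the winder's origin (risen into its notch), within 5 mm of the spindle axis, turned more than 0.6 rad from the slot, upright within 0.12 rad, at rest and let go (z of knob in the frame of winder between 0.0745 and 0.0785 m and horizontal distance between knob and winder below 0.005 m and angle between the x axis of knob and the x axis of winder, either way round above 0.6 rad and angle between knob's own z axis and vertical below 0.12 rad and linear speed of knob below 0.02 m/s and angular speed of knob below 0.2 rad/s); the robot touches nothing.
It fails at once if the knob is forced: more than 55 N between it and the winder (contact force between knob and winder above 55 N).
It fails at once if the black spare knob is moved by more than 20 mm (distance of spare_knob from where it was at the start of the episode above 0.02 m).
It fails at once if another loose thing on the bench is moved by more than 30 mm (distance of any of glue, driver, scraper, roller, print_a, print_b from where it was at the start of the episode above 0.03 m).
It also fails if it takes over 64 s, if anything falls off the work surface, if the arm or the gripper's body presses on something with over 40 N, if the wrist force passes 120 N, or if a joint passes its speed limit or range.

## Working session

There is one attempt and no reset: what is moved stays moved. The work goes in short steps, Python scripts to look and compute and a shell command to move; the robot and the scene stay as the last step left them, time stands still between calls to the robot, and variables do not carry over. Pictures are saved under pics/ and viewed, at most 10 in all, crops included, and the job is handed in when it is done.

```bash
mkdir -p pics; python3 - <<'E'
from cell import manip
import cv2, numpy as np
s=manip.observe();print(s)
a=manip.read_camera("top");b=manip.read_camera("scene")
cv2.imwrite("pics/top.png",a);cv2.imwrite("pics/scene.png",b)
for n in("top","scene","wrist"):
    p=manip.camera_params(n);print(n,np.round(p["mtx"],1).tolist(),np.round(p["world_from_camera"],3).tolist())
E
```

```text
{'clock': 0.0, 'q': array([ 1.13082357,  0.53720828, -0.00437173,  1.5388689 ,  0.00259598,
        1.06726942, -0.07119116]), 'joint_vel': array([ 6.26871364e-06,  5.12294678e-04, -1.13417125e-03,  4.46043204e-04,
        9.18102372e-04, -1.80186736e-04, -2.42192409e-04]), 'effort': array([-1.65676011e-04, -5.83404422e+01,  1.04872327e+00, -2.59101856e+01,
        1.24553195e-02,  9.47502383e-03,  8.99486736e-06]), 'ee_pos': array([ 0.23705895, -0.60457419,  0.23838806]), 'eef_rot': array([ 9.82585152e-01,  1.85810803e-01, -2.39751950e-04, -8.40837975e-04]), 'ft_force': array([-0.17284475,  0.45878655,  0.1106894 ]), 'moment': array([-0.03117965, -0.0281827 , -0.00185596]), 'finger_force': 0.0, 'finger_gap': 0.9978102859222918}
top [[546.0, 0.0, 316.1], [0.0, 546.0, 241.9], [0.0, 0.0, 1.0]] [[-0.097, -0.971, 0.217, 0.247], [-0.995, 0.093, -0.027, 0.101], [0.006, -0.219, -0.976, 1.304], [0.0, 0.0, 0.0, 1.0]]
scene [[566.5, 0.0, 318.5], [0.0, 566.5, 241.0], [0.0, 0.0, 1.0]] [[-0.687, 0.529, -0.497, 1.169], [0.726, 0.501, -0.471, 0.711], [-0.0, -0.685, -0.729, 1.047], [0.0, 0.0, 0.0, 1.0]]
wrist [[374.3, 0.0, 311.8], [0.0, 374.3, 233.7], [0.0, 0.0, 1.0]] [[0.365, -0.899, -0.243, 0.299], [-0.931, -0.353, -0.094, -0.581], [-0.001, 0.26, -0.966, 0.375], [0.0, 0.0, 0.0, 1.0]]
```

View pics/top.png

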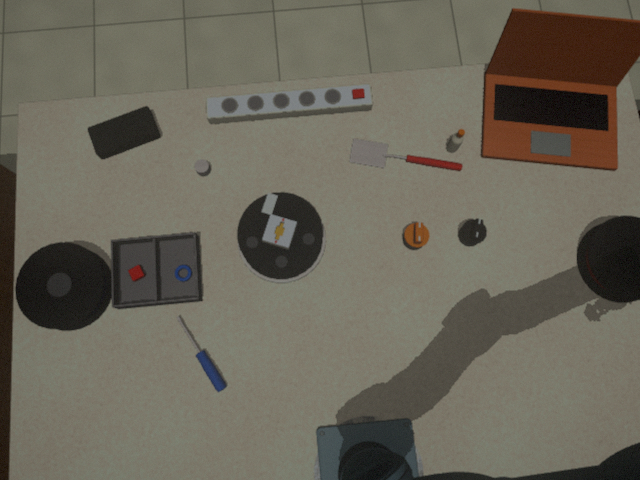

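View pics/scene.png

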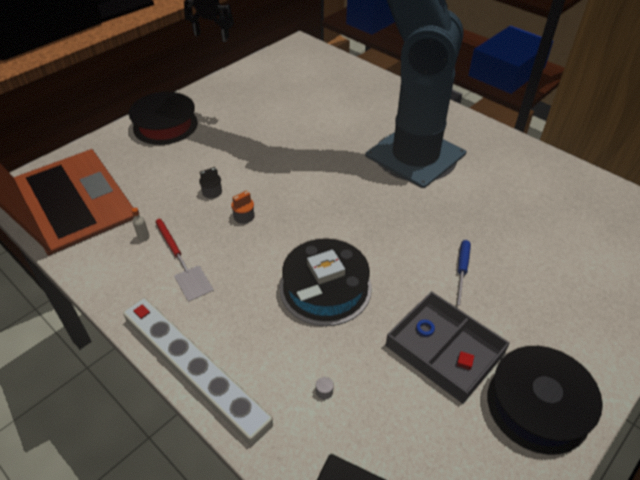

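The top view shows the orange knob at about (416,235), the black spare at (472,232) and the white head at (280,231). The scene view agrees: orange at (243,207), head at (325,266).

```bash
cat > h.py <<'E'
from cell import manip
import cv2, numpy as np
from scipy.spatial.transform import Rotation as R
def ray(P,uv,z):
    T=P["world_from_camera"];d=T[:3,:3]@np.linalg.solve(P["mtx"],[uv[0],uv[1],1]);o=T[:3,3]
    return (o+d*(z-o[2])/d[2])[:2]
def tool(dw,s=None):
    s=s or manip.observe();return R.from_quat(s["eef_rot"]).inv().apply(dw)
E
python3 - <<'E'
from h import *
a=cv2.imread("pics/top.png");P=manip.camera_params("top")
hsv=cv2.cvtColor(a,cv2.COLOR_BGR2HSV)
def blobs(m,x0,x1,y0,y1,z,n):
    w=np.zeros_like(m);w[y0:y1,x0:x1]=m[y0:y1,x0:x1]
    for c in cv2.findContours(w,cv2.RETR_EXTERNAL,cv2.CHAIN_APPROX_NONE)[0]:
        if cv2.contourArea(c)<8:continue
        (u,v),sz,ang=cv2.minAreaRect(c);bp=cv2.boxPoints(((u,v),sz,ang))
        print(n,(u,v),sz,"xy",ray(P,(u,v),z),"box",np.round([ray(P,q,z) for q in bp],3).tolist())
blobs(cv2.inRange(hsv,(3,120,60),(20,255,255)),395,440,215,255,.045,"orange")
blobs(cv2.inRange(hsv,(0,0,130),(179,60,255)),255,305,210,255,.09,"head")
blobs(cv2.inRange(hsv,(10,90,80),(35,255,255)),260,300,215,245,.088,"slotcol")
print(manip.observe()["ee_pos"])
cv2.imwrite("pics/c.png",np.hstack([cv2.resize(a[205:265,240:320],(400,300),interpolation=2),cv2.resize(a[205:265,390:470],(400,300),interpolation=2)]))
E
```

```text
orange (416.50006103515625, 234.5000457763672) (24.041629791259766, 24.041629791259766) xy [ 0.52253707 -0.17212906] box [[0.526, -0.132], [0.564, -0.178], [0.519, -0.212], [0.482, -0.166]]
head (286.1499938964844, 232.55001831054688) (10.75174331665039, 25.61444854736328) xy [0.54580588 0.13405884] box [[0.523, 0.157], [0.579, 0.134], [0.568, 0.111], [0.513, 0.134]]
head (271.75, 228.25001525878906) (10.435516357421875, 25.298221588134766) xy [0.55905989 0.16602095] box [[0.537, 0.188], [0.592, 0.166], [0.582, 0.144], [0.527, 0.166]]
slotcol (279.0500183105469, 230.85000610351562) (7.589465618133545, 16.76007080078125) xy [0.55185012 0.14996669] box [[0.537, 0.165], [0.574, 0.15], [0.566, 0.134], [0.53, 0.15]]
[ 0.23713694 -0.60460608  0.23850775]
```

View pics/c.png

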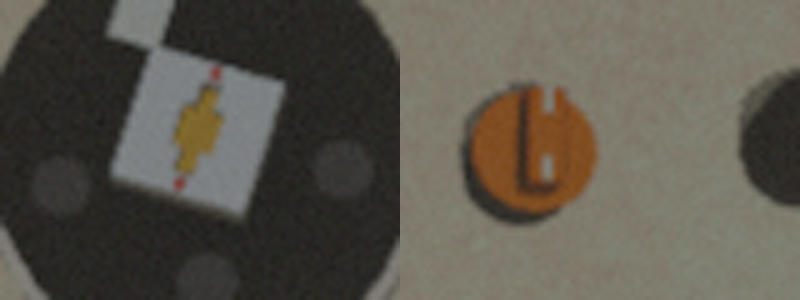

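The red slot marks are at about pixels (283,219.4) and (276,241.6). The white marks on the grip are at about (419.4,224.6) and (419.4,238).

```bash
python3 - <<'E'
from h import *
P=manip.camera_params("top")
k=[ray(P,p,.077) for p in((419.4,224.6),(419.4,238))]
s=[ray(P,p,.09) for p in((283,219.4),(276,241.6))]
for n,a in(("knob",k),("slot",s)):
    d=a[0]-a[1];print(n,np.mean(a,0),np.linalg.norm(d),np.arctan2(d[1],d[0]))
print("spare",ray(P,(472,232),.045))
st=manip.observe();c=np.mean(k,0);print(tool([c[0]-st["ee_pos"][0],c[1]-st["ee_pos"][1],0],st))
E
```

```text
knob [ 0.52248698 -0.17292745] 0.03197225123860112 -0.13862614803267762
slot [0.55218901 0.14874698] 0.05451576958881376 -0.3807000564584975
spare [ 0.51594984 -0.30441537]
[ 4.23289059e-01 -2.97652957e-01  4.22402112e-04]
```

```bash
python3 -m creep '[0.085,0.04,-0.02,0,-0.12, 0.085,0.07,-0.05,0,-0.24, 0.085,0.1,-0.07,0,-0.36, 0.085,0.13,-0.09,0,-0.48, 0.085,0.16,-0.115,0,-0.6, 0.085,0.19,-0.135,0,-0.72, 0.085,0.22,-0.155,0,-0.84, 0.085,0.25,-0.175,0,-0.96]'; python3 - <<'E'
from h import *
s=manip.observe();x,y=.5225-s["ee_pos"][0],-.173-s["ee_pos"][1]
print(s["clock"],s["q"],tool([x,y,0],s),R.from_quat(s["eef_rot"]).as_matrix()[:2,0])
E
```

```text
clock: 0.77
ee_pos: [0.4066, -0.3492, 0.2391]
eef_rot: [0.784, 0.621, -0.0, -0.0]
ft_force: [0.9, 0.1, -0.5]
finger_gap: 0.995
finger_force: 0.0
0.7667 [ 0.87125721  0.36195146 -0.30691171  1.82715155  0.13007156  0.9724707
  0.27844786] [ 1.98034456e-01  7.24844454e-02 -4.09140663e-05] [0.22901912 0.97342193]
```

```bash
python3 -m creep '[0.085,0.03,0.01,0,-0.12, 0.085,0.06,0.02,0,-0.24, 0.085,0.09,0.03,0,-0.36, 0.085,0.12,0.045,0,-0.48, 0.085,0.15,0.055,0,-0.6, 0.085,0.18,0.065,0,-0.72, 0.085,0.198,0.072,0,-0.84, 0.085,0.198,0.072,0,-0.96]'; python3 -m creep '[0.085,0,0,0,-0.12, 0.085,0,0,0,-0.24, 0.085,0,0,0,-0.36, 0.085,0,0,0,-0.48, 0.085,0,0,0,-0.6, 0.085,0,0,0,-0.69, 0.085,0,0,0,-0.69,0.085,0,0,0,-0.69]'; python3 - <<'E'
from h import *
s=manip.observe();P=manip.camera_params("wrist");a=manip.read_camera("wrist")
cv2.imwrite("pics/w1.png",a)
np.save("P1.npy",P,allow_pickle=True)
print(s["q"],R.from_quat(s["eef_rot"]).as_matrix()[:2,0])
E
```

```text
clock: 1.43
ee_pos: [0.525, -0.1697, 0.2395]
eef_rot: [0.405, 0.914, 0.002, 0.0]
ft_force: [-0.8, 0.1, 1.0]
finger_gap: 0.995
finger_force: 0.0
clock: 2.1
ee_pos: [0.5224, -0.1754, 0.239]
eef_rot: [0.08, 0.997, 0.0, -0.0]
ft_force: [0.2, -0.2, -1.3]
finger_gap: 0.995
finger_force: 0.0
[ 0.78665909  0.46302093 -0.71302715  1.77205108  0.34598281  1.03634709
  1.35632019] [-0.98709772  0.16011756]
```

View pics/w1.png

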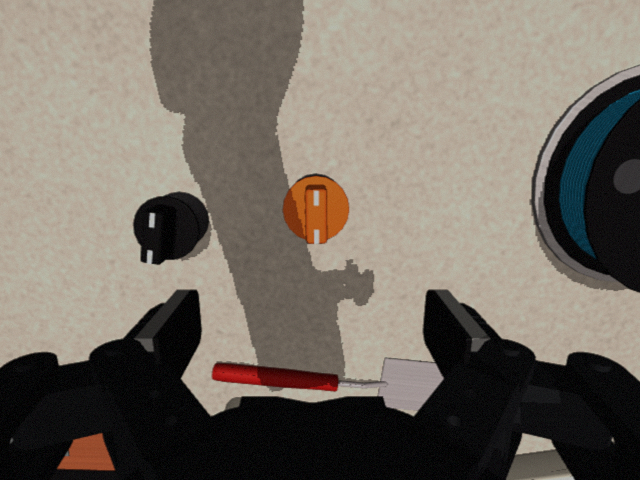

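The wrist view shows the grip upright in the picture, with its marks at about (317,198) and (317,236). The flange circle is at (316,208), and the spare at (165,230) is clear of the fingers.

```bash
python3 - <<'E'
from h import *
P=np.load("P1.npy",allow_pickle=True).item();a=cv2.imread("pics/w1.png");h=cv2.cvtColor(a,cv2.COLOR_BGR2HSV)
w=cv2.inRange(h,(0,0,140),(179,70,255));m=np.zeros_like(w);m[185:250,300:333]=w[185:250,300:333]
n,l,st,c=cv2.connectedComponentsWithStats(m)
c=[c[i] for i in range(1,n) if st[i,4]>15];print(c)
k=[ray(P,p,.077) for p in c];d=k[0]-k[1]
mid=np.mean(k,0);print(k,mid,np.linalg.norm(d),np.arctan2(d[1],d[0]))
o=cv2.inRange(h,(3,120,40),(20,255,255));o[:, :270]=0;o[:,360:]=0;o[:165]=0;o[250:]=0
x,y,ww,hh=cv2.boundingRect(o);print("flange",x,y,ww,hh,ray(P,(x+ww/2,y+ww/2),.045))
s=manip.observe();print(tool([mid[0]-s["ee_pos"][0],mid[1]-s["ee_pos"][1],0],s),R.from_quat(s["eef_rot"]).as_rotvec())
E
```

```text
[array([316. , 197.5]), array([320.00772201, 243.01158301])]
[array([ 0.50766137, -0.16977132]), array([ 0.5458375 , -0.17247466])] [ 0.52674944 -0.17112299] 0.03827172750987457 3.0708983712148332
flange 283 175 66 69 [ 0.52237745 -0.17178417]
[-3.57828463e-03  4.88476629e-03 -1.05141312e-06] [-2.52364904e-01 -3.13097256e+00 -2.71893413e-04]
```

```bash
python3 -m creep '[0.06,0,0.0035,0.03,0, 0.06,0,0.0035,0.06,0, 0.06,0,0.0035,0.09,0, 0.06,0,0.0035,0.12,0, 0.06,0,0.0035,0.145,0, 0.06,0,0.0035,0.165,0, 0.06,0,0.0035,0.178,0, 0.06,0,0.0035,0.182,0]'; python3 -m creep '[0.06,0,0,0,0, 0.04,0,0,0,0, 0.02,0,0,0,0, 0,0,0,0,0, 0,0,0,0,0, 0,0,0,0,0, 0,0,0,0,0, 0,0,0,0,0]'
```

```text
clock: 2.82
ee_pos: [0.522, -0.1716, 0.0553]
eef_rot: [0.079, 0.997, 0.0, -0.002]
ft_force: [-0.8, 0.4, -0.5]
finger_gap: 0.703
finger_force: 0.0
clock: 3.48
ee_pos: [0.5241, -0.1722, 0.0585]
eef_rot: [0.079, 0.997, -0.0, 0.001]
ft_force: [-1.1, 0.5, 6.6]
finger_gap: 0.198
finger_force: 59.3
```

```bash
python3 -m creep '[0,0,0,-0.02,0, 0,0,0,-0.045,0, 0,0,0,-0.07,0, 0,0,0,-0.1,0, 0,0,0,-0.125,0, 0,0,0,-0.14,0, 0,0,0,-0.14,0, 0,0,0,-0.14,0]'; python3 - <<'E'
from h import *
s=manip.observe();print(s["q"],s["ft_force"],R.from_quat(s["eef_rot"]).as_matrix(),tool([.5522-s["ee_pos"][0],.1487-s["ee_pos"][1],0],s))
E
```

```text
clock: 4.15
ee_pos: [0.5234, -0.1722, 0.1978]
eef_rot: [0.079, 0.997, -0.0, 0.001]
ft_force: [-0.5, 1.3, -0.7]
finger_gap: 0.199
finger_force: 58.7
[ 0.76086252  0.51248281 -0.69177114  1.8122429   0.39363891  0.95694492
  1.31385169] [-0.49442907  1.29814294 -0.66275062] [[-9.87515473e-01  1.57516846e-01  1.27792331e-03]
 [ 1.57515692e-01  9.87516019e-01 -9.59039440e-04]
 [-1.41303460e-03 -7.45773312e-04 -9.99998724e-01]] [ 2.20596349e-02  3.21415031e-01 -2.70874125e-04]
```

```bash
python3 -m creep '[0,-0.005,0.03,0,0.03, 0,-0.01,0.07,0,0.06, 0,-0.015,0.11,0,0.1, 0,-0.02,0.15,0,0.13, 0,-0.025,0.19,0,0.16, 0,-0.03,0.23,0,0.19, 0,-0.035,0.27,0,0.22, 0,-0.04,0.3,0,0.22]';  python3 -m creep '[0,0,0.02,0,0, 0,0,0.02,0,0, 0,0,0.02,0,0]'; python3 - <<'E'
from h import *
s=manip.observe();P=manip.camera_params("wrist");a=manip.read_camera("wrist")
cv2.imwrite("pics/w2.png",a)
np.save("P2.npy",P,allow_pickle=True)
print(s["q"],R.from_quat(s["eef_rot"]).as_matrix()[:2,0])
E
```

```text
clock: 4.82
ee_pos: [0.6088, 0.1222, 0.1955]
eef_rot: [0.187, 0.982, 0.0, -0.001]
ft_force: [1.2, 1.6, -0.4]
finger_gap: 0.2
finger_force: 58.8
clock: 5.07
ee_pos: [0.6161, 0.1379, 0.1953]
eef_rot: [0.186, 0.982, -0.0, -0.001]
ft_force: [-0.6, -0.2, -1.1]
finger_gap: 0.198
finger_force: 58.9
[ 0.1449662   0.63983238 -0.64070652  1.59793285  0.42314723  1.0495082
  0.57994207] [-0.93048473  0.36632112]
```

View pics/w2.png

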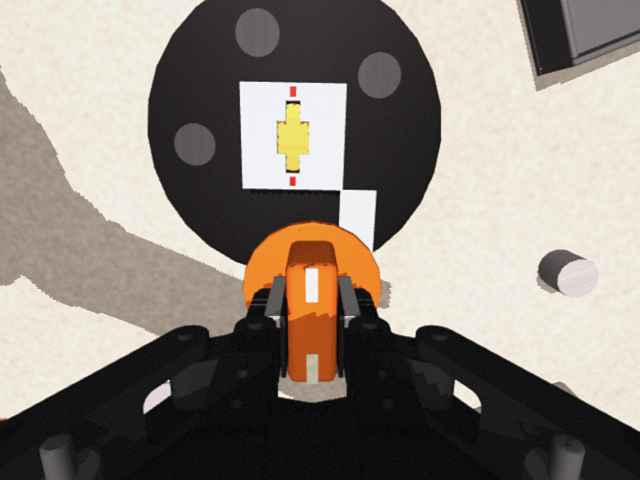

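The slot is clear, with red marks at about (293,91) and (293,181). The held knob has its white marks at about (312,285) and (312,368).

```bash
python3 - <<'E'
from h import *
P=np.load("P2.npy",allow_pickle=True).item();a=cv2.imread("pics/w2.png");h=cv2.cvtColor(a,cv2.COLOR_BGR2HSV)
def cc(w,x0,x1,y0,y1,mn):
    m=np.zeros_like(w);m[y0:y1,x0:x1]=w[y0:y1,x0:x1]
    n,l,st,c=cv2.connectedComponentsWithStats(m);return [c[i] for i in range(1,n) if st[i,4]>mn]
s=manip.observe();R0=R.from_quat(s["eef_rot"]);t=R0.as_matrix()[:,0];print("tool ang",np.arctan2(t[1],t[0]),s["ee_pos"])
red=cc(cv2.inRange(h,(0,120,80),(8,255,255))|cv2.inRange(h,(172,120,80),(179,255,255)),270,315,75,195,10)
mk=cc(cv2.inRange(h,(0,0,130),(179,80,255)),300,324,260,384,40)
for n,c,z in(("slot",red,.09),("knob",mk,.2135)):
    k=[ray(P,p,z) for p in c];d=k[0]-k[-1];m=np.mean([k[0],k[-1]],0)
    print(n,np.round(c,1).tolist(),m,np.linalg.norm(d),np.arctan2(d[1],d[0]),"tool",tool([*(m-s["ee_pos"][:2]),0],s))
w=cv2.inRange(h,(0,0,170),(179,60,255));m=np.zeros_like(w);m[70:189,225:360]=w[70:189,225:360]
c=max(cv2.findContours(m,cv2.RETR_EXTERNAL,2)[0],key=cv2.contourArea)
r=cv2.minAreaRect(cv2.convexHull(c));print("head",r,ray(P,r[0],.09),np.linalg.norm(ray(P,cv2.boxPoints(r)[0],.09)-ray(P,cv2.boxPoints(r)[1],.09)))
E
```

```text
tool ang 2.764232789737616 [0.6162448  0.13599989 0.19542525]
slot [[292.5, 91.3], [292.0, 181.0]] [0.55300768 0.14936557] 0.05423918683579248 2.7475544898529254 tool [ 0.06371247 -0.01087518  0.00016078]
knob [[311.5, 284.5], [311.9, 369.6]] [0.6167784  0.13769171] 0.032977301461112 2.7712715828417793 tool [ 1.27325905e-04  1.76939413e-03 -3.95500115e-06]
head ((293.0, 135.0), (106.0, 106.0), 90.0) [0.55177679 0.15037974] 0.06389888375317224
```

```bash
python3 -m creep '[0,0.025,-0.005,0,0.018, 0,0.05,-0.01,0,0.018, 0,0.0635,-0.011,0,0.018, 0,0.0635,-0.011,0.02,0.018, 0,0.0635,-0.011,0.04,0.018, 0,0.0635,-0.011,0.055,0.018, 0,0.0635,-0.011,0.058,0.018, 0,0.0635,-0.011,0.058,0.018]'; python3 -m creep '[0,0,0,0,0, 0,0,0,0,0]'; python3 - <<'E'
from h import *
s=manip.observe();a=manip.read_camera("wrist");cv2.imwrite("pics/w3.png",a)
t=R.from_quat(s["eef_rot"]).as_matrix()[:,0]
print(s["q"],s["ee_pos"],np.arctan2(t[1],t[0]),tool([*(np.array([.5529,.1495])-s["ee_pos"][:2]),0],s))
E
```

```text
clock: 5.78
ee_pos: [0.5531, 0.1479, 0.1379]
eef_rot: [0.197, 0.98, -0.001, -0.001]
ft_force: [-0.1, 0.4, -1.0]
finger_gap: 0.196
finger_force: 58.9
clock: 5.95
ee_pos: [0.5548, 0.1497, 0.1402]
eef_rot: [0.197, 0.98, 0.0, 0.001]
ft_force: [0.3, 0.9, -0.6]
finger_gap: 0.194
finger_force: 58.9
[ 0.11790815  0.61916509 -0.62546843  1.7928014   0.45799822  0.87735617
  0.45575642] [0.55478103 0.14967857 0.14019595] 2.7450444107434087 [ 1.66608692e-03 -8.91228739e-04 -2.59633434e-06]
```

View pics/w3.png

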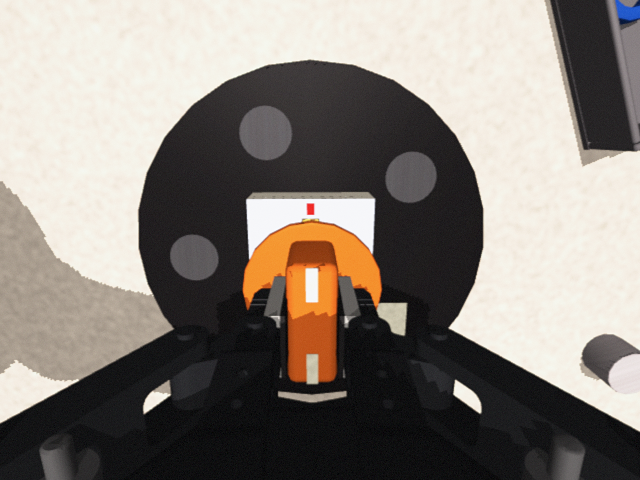

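The front red mark is at (310.5,209) and the head spans columns 247 to 375. The knob marks at column 312 are laterally centred to within 1 mm. Next I check the position along the slot with the arm settled.

```bash
python3 -m creep '[0,0,0,0,0, 0,0,0,0,0, 0,0,0,0,0, 0,0,0,0,0]'; cat > m.py <<'E'
from h import *
s=manip.observe();P=manip.camera_params("wrist");a=manip.read_camera("wrist");h=cv2.cvtColor(a,cv2.COLOR_BGR2HSV)
w=cv2.inRange(h,(0,120,80),(3,255,255))|cv2.inRange(h,(172,120,80),(179,255,255));w[:190]=0;w[235:]=0;w[:,:290]=0;w[:,335:]=0
w[219:]=0
v,u=np.nonzero(w);p=ray(P,(u.mean(),v.mean()),.09)
t=R.from_quat(s["eef_rot"]).as_matrix()[:,0]
print(len(u),u.mean(),v.mean(),"tool rel red",tool([*(p-s["ee_pos"][:2]),0],s),s["ee_pos"],manip.observe()["ee_pos"],np.arctan2(t[1],t[0]))
E
python3 m.py
```

```text
clock: 6.33
ee_pos: [0.5542, 0.15, 0.1395]
eef_rot: [0.197, 0.98, 0.0, 0.0]
ft_force: [-0.1, 0.3, -1.0]
finger_gap: 0.196
finger_force: 58.9
77 310.0 210.0 tool rel red [ 2.77749014e-02 -9.54298448e-04 -7.65096931e-06] [0.55421389 0.14996474 0.13947968] [0.55418221 0.14993597 0.13941126] 2.7459405526108975
```

```bash
python3 -m creep '[0,0.001,-0.001,0,0, 0,0.001,-0.001,0.002,0, 0,0.001,-0.001,0.004,0, 0,0.001,-0.001,0.006,0, 0,0.001,-0.001,0.008,0, 0,0.001,-0.001,0.009,0, 0,0.001,-0.001,0.009,0, 0,0.001,-0.001,0.009,0]'; python3 -m creep '[0,0,0,0.001,0, 0,0,0,0.002,0, 0,0,0,0.003,0, 0,0,0,0.003,0]'; python3 m.py
```

```text
clock: 7.05
ee_pos: [0.5528, 0.1494, 0.1302]
eef_rot: [0.197, 0.98, -0.0, -0.0]
ft_force: [0.5, 0.2, -0.6]
finger_gap: 0.197
finger_force: 58.9
clock: 7.38
ee_pos: [0.5527, 0.1493, 0.1271]
eef_rot: [0.197, 0.98, -0.0, -0.0]
ft_force: [-0.2, 0.6, -1.0]
finger_gap: 0.199
finger_force: 58.9
48 312.5 215.5 tool rel red [2.76895672e-02 2.91961182e-04 6.14831142e-06] [0.55271089 0.14929566 0.1270615 ] [0.5527438  0.14931057 0.12715673] 2.7458189242425375
```

```bash
python3 -m creep '[0,0,0,0.001,0, 0,0,0,0.002,0, 0,0,0,0.003,0, 0,0,0,0.004,0, 0,0,0,0.005,0, 0,0,0,0.005,0, 0,0,0,0.005,0]'; python3 -c "
from cell import manip;s=manip.observe();print(s['ft_force'],s['moment'])"
```

```text
clock: 8.02
ee_pos: [0.5528, 0.1494, 0.1224]
eef_rot: [0.197, 0.98, -0.0, 0.0]
ft_force: [-0.8, -0.2, 2.1]
finger_gap: 0.199
finger_force: 59.2
[-0.82113834 -0.21217019  2.11774915] [-0.09251014  0.14978538 -0.02774286]
```

```bash
python3 -m creep '[0,0,0,0.001,0, 0,0,0,0.0025,0, 0,0,0,0.004,0, 0,0,0,0.0055,0, 0,0,0,0.007,0, 0,0,0,0.008,0, 0,0,0,0.008,0, 0,0,0,0.008,0]'; python3 -c "
from cell import manip;s=manip.observe();print(s['ft_force'],s['moment'])"
```

```text
clock: 8.68
ee_pos: [0.553, 0.1494, 0.1148]
eef_rot: [0.197, 0.98, -0.0, 0.0]
ft_force: [-3.7, -0.7, 9.6]
finger_gap: 0.199
finger_force: 60.3
[-3.7252944  -0.67518307  9.64738356] [-0.36129066  0.70183018  0.02741915]
```

```bash
python3 -m creep '[0,0.0003,0,0.001,0, 0,0.0005,0,0.002,0, 0,0.0005,0,0.003,0, 0,0.0005,0,0.004,0, 0,0.0005,0,0.0045,0, 0,0.0005,0,0.0045,0, 0,0.0005,0,0.0045,0]'; python3 -c "
from cell import manip;s=manip.observe();print(s['ft_force'],s['moment'])"
```

```text
clock: 9.27
ee_pos: [0.5529, 0.1495, 0.1109]
eef_rot: [0.197, 0.98, -0.0, 0.001]
ft_force: [-1.5, -2.7, 14.3]
finger_gap: 0.201
finger_force: 60.9
[-1.54456978 -2.69365774 14.34756371] [-0.57852664  0.89111395 -0.03125012]
```

```bash
cat > f.py <<'E'
from h import *
s=manip.observe();t=R.from_quat(s["eef_rot"]).as_matrix()[:,0]
print("F",s['ft_force'],"M",s['moment'],"turned",2.7459-np.arctan2(t[1],t[0])%(2*np.pi),"ztcp",s["ee_pos"],s["q"][6])
E
python3 -m creep '[0,0,0,0,0.03, 0,0,0,0,0.07, 0,0,0,0,0.11, 0,0,0,0,0.15, 0,0,0,0,0.2, 0,0,0,0,0.25, 0,0,0,0,0.3, 0,0,0,0,0.3]'; python3 f.py
```

```text
clock: 9.93
ee_pos: [0.5539, 0.1502, 0.1114]
eef_rot: [0.342, 0.94, 0.001, 0.002]
ft_force: [-1.1, -1.5, 13.0]
finger_gap: 0.196
finger_force: 60.7
F [-1.13274323 -1.49917212 13.00165785] M [-0.21709226  0.29897993 -0.00064175] turned 0.3025533707350454 ztcp [0.55394714 0.15021882 0.11138929] 0.17217991647931744
```

```bash
python3 -m creep '[0,0,0,0.0005,0.04, 0,0,0,0.0008,0.08, 0,0,0,0.0008,0.12, 0,0,0,0.0008,0.16, 0,0,0,0.0008,0.2, 0,0,0,0.0008,0.24, 0,0,0,0.0008,0.28, 0,0,0,0.0008,0.28]'; python3 f.py;  python3 -m creep '[0,0,0,0,0.03, 0,0,0,0,0.06, 0,0,0,0,0.09, 0,0,0,0,0.12, 0,0,0,0,0.15, 0,0,0,0,0.18, 0,0,0,0,0.18]'; python3 f.py
```

```text
clock: 10.6
ee_pos: [0.554, 0.1501, 0.1106]
eef_rot: [0.47, 0.883, 0.001, 0.001]
ft_force: [-1.6, -1.5, 14.1]
finger_gap: 0.198
finger_force: 60.9
F [-1.63614915 -1.48752108 14.06695245] M [-0.30391242  0.36748286  0.00794594] turned 0.5820086751588311 ztcp [0.55395474 0.15008386 0.11064111] -0.06411381704951145
clock: 11.18
ee_pos: [0.5539, 0.15, 0.1106]
eef_rot: [0.547, 0.837, 0.001, 0.001]
ft_force: [-2.2, -1.4, 13.5]
finger_gap: 0.202
finger_force: 61.0
F [-2.1832717  -1.40522663 13.47777821] M [-0.28441222  0.45575722  0.04124324] turned 0.7615349298968148 ztcp [0.55386371 0.15001692 0.11060113] -0.21489307777987474
```

```bash
for i in 1; do python3 -m creep '[0,0,0,0.0005,0.02, 0,0,0,0.0005,0.04, 0,0,0,0.0005,0.06, 0,0,0,0.0005,0.08, 0,0,0,0.0005,0.08]'>/dev/null; done; python3 f.py
```

```text
F [-2.43667694 -1.55327867 14.27114391] M [-0.37381174  0.49155645  0.06510143] turned 0.8409735524242121 ztcp [0.5538638  0.14997426 0.11013241] -0.28184141635060034
```

```bash
python3 -m creep '[0,0,0,0,0.015, 0,0,0,0,0.03, 0,0,0,0,0.045, 0,0,0,0,0.06, 0,0,0,0,0.06]'>/dev/null; python3 f.py
```

```text
F [-1.88917539 -1.68629255 13.46619594] M [-0.31482737  0.48383312  0.09195958] turned 0.9007005051658044 ztcp [0.55384797 0.14995859 0.11011842] -0.3318451930479365
```

```bash
python3 -m creep '[0,0,0,0,0.015, 0,0,0,0,0.03, 0,0,0,0,0.03, 0,0,0,0,0.03]'>/dev/null; python3 f.py
```

```text
F [-2.67651027 -1.38734002 14.65440893] M [-0.36796914  0.48076861  0.04353948] turned 0.9300445954407197 ztcp [0.55382495 0.14994629 0.11011536] -0.35634614102886053
```

Just friction so far (0.04). Continuing gently.

```bash
python3 -m creep '[0,0,0,0,0.015, 0,0,0,0,0.03, 0,0,0,0,0.045, 0,0,0,0,0.06, 0,0,0,0,0.06]'>/dev/null; python3 f.py
```

```text
F [-2.63523463 -2.24967518 13.16177785] M [-0.34734853  0.48612362  0.10335576] turned 0.9907374735188605 ztcp [0.55381895 0.14992187 0.11012348] -0.4071289300651268
```

```bash
python3 -m creep '[0,0,0,0,0.015, 0,0,0,0,0.03, 0,0,0,0,0.045, 0,0,0,0,0.06, 0,0,0,0,0.06]'>/dev/null; python3 f.py
```

```text
F [-1.92878833 -1.54881813 14.20559452] M [-0.38086395  0.49028089  0.10337173] turned 1.0506850586195544 ztcp [0.55377718 0.14991528 0.11010757] -0.45727028084110727
```

```bash
python3 -m creep '[0,0,0,0,0.015, 0,0,0,0,0.03, 0,0,0,0,0.04, 0,0,0,0,0.04]'>/dev/null; python3 f.py
```

```text
F [-2.61262119 -1.1956387  13.81727248] M [-0.3463123   0.48994714  0.06616297] turned 1.0904826623650208 ztcp [0.55378174 0.14991418 0.11010122] -0.4905083610879868
```

```bash
python3 -m creep '[0,0,0,0,0.015, 0,0,0,0,0.03, 0,0,0,0,0.04, 0,0,0,0,0.04]'>/dev/null; python3 f.py
```

```text
F [-3.23870616 -1.69786065 13.8916923 ] M [-0.41936275  0.55746837  0.03391909] turned 1.1305156890171542 ztcp [0.55374676 0.14986221 0.11010205] -0.5238724510313627
```

```bash
python3 -m creep '[0,0,0,0,0.015, 0,0,0,0,0.03, 0,0,0,0,0.04, 0,0,0,0,0.04]'>/dev/null; python3 f.py
```

```text
F [-2.11234502 -1.31851318 14.90924196] M [-0.36245368  0.53316932  0.03025426] turned 1.1705015145185869 ztcp [0.55371721 0.1498581  0.11007183] -0.5572312012295244
```

```bash
python3 -m creep '[0,0,0,0,0.015, 0,0,0,0,0.03, 0,0,0,0,0.04, 0,0,0,0,0.04]'>/dev/null; python3 f.py
```

```text
F [-1.40959001 -2.18164869 13.81540438] M [-0.36911618  0.60266101  0.05193147] turned 1.2105139226461032 ztcp [0.55371257 0.14983056 0.1100811 ] -0.5905631457047398
```

```bash
python3 -m creep '[0,0,0,0,0.015, 0,0,0,0,0.03, 0,0,0,0,0.04, 0,0,0,0,0.04]'>/dev/null; python3 f.py
```

```text
F [-2.33543366 -1.97501128 14.17204753] M [-0.40190146  0.58464851  0.07170976] turned 1.2504979199644175 ztcp [0.55374193 0.14982668 0.11007963] -0.6238840596018917
```

```bash
python3 -m creep '[0,0,0,0,0.015, 0,0,0,0,0.03, 0,0,0,0,0.03]'>/dev/null; python3 f.py
```

```text
F [-2.62183139 -1.52747909 15.58132091] M [-0.38701395  0.54313758  0.01988288] turned 1.2807661388947107 ztcp [0.55373924 0.14983171 0.11008199] -0.649073002021377
```

```bash
python3 -m creep '[0,0,0,0,0.015, 0,0,0,0,0.03, 0,0,0,0,0.03]'>/dev/null; python3 f.py
```

```text
F [-2.9552323  -1.90914894 14.45806384] M [-0.36984634  0.72377219  0.18485735] turned 1.3104339175544073 ztcp [0.5535177  0.14990781 0.11008109] -0.6739308714587228
```

```bash
python3 -m creep '[0,0,0,0,0.015, 0,0,0,0,0.03, 0,0,0,0,0.03]'>/dev/null; python3 f.py
```

```text
F [-3.77891193 -1.32702449 15.11655465] M [-0.34727633  0.97969908  0.13977539] turned 1.340096022135519 ztcp [0.55317205 0.15004529 0.11003508] -0.6987745608180131
```

```bash
python3 -m creep '[0,0,-0.0003,0,0, 0,0,-0.0007,0,0, 0,0,-0.0007,0,0]'>/dev/null; python3 f.py
```

```text
F [-1.83724561 -2.43501496 14.70780468] M [-0.39313806  0.5114179   0.15295336] turned 1.339615131031545 ztcp [0.55307308 0.15005546 0.11009102] -0.6989601250499824
```

```bash
python3 -m creep '[0,0,0,0,0.01, 0,0,0,0,0.015, 0,0,0,0,0.015]'>/dev/null; python3 f.py
```

```text
F [-2.72527119 -1.37515185 14.70609779] M [-0.37004132  0.59307178  0.28274674] turned 1.3544290460482655 ztcp [0.55290046 0.1501118  0.11005591] -0.7114088935478367
```

```bash
python3 -m creep '[0,0,0,0,-0.03, 0,0,0,0,-0.06, 0,0,0,0,-0.06]'>/dev/null; python3 f.py;  python3 -m creep '[0,0,0,-0.001,0, 0,0,0,-0.002,0, 0,0,0,-0.003,0, 0,0,0,-0.0038,0, 0,0,0,-0.0038,0]'>/dev/null; python3 f.py
```

```text
F [-1.76457694 -2.60178184 12.79948115] M [-0.35377765  0.44536365 -0.06402013] turned 1.293799746798003 ztcp [0.55328949 0.14999975 0.11013781] -0.6604533780231732
F [-1.21980336 -0.61668811 11.50677294] M [-0.2654055   0.23452198  0.03278631] turned 1.2952254546764794 ztcp [0.55321439 0.1499853  0.11368019] -0.6597631966010394
```

```bash
python3 -m creep '[0,0,0,-0.0005,0, 0,0,0,-0.001,0, 0,0,0,-0.0015,0, 0,0,0,-0.0017,0, 0,0,0,-0.0017,0]'>/dev/null; python3 f.py;  python3 -m creep '[0,0,0,-0.0005,0, 0,0,0,-0.001,0, 0,0,0,-0.001,0]'>/dev/null; python3 f.py
```

```text
F [-0.46036748 -0.17429728  9.03952594] M [-0.15388031  0.0863735  -0.01376399] turned 1.2951856436272253 ztcp [0.55318865 0.14997314 0.11511089] -0.6588892994896195
F [ 2.75250697 -0.10688003  3.92415953] M [-0.04839384 -0.62950121 -0.03843508] turned 1.2951455909838652 ztcp [0.55311744 0.15000764 0.11554438] -0.6583809113013077
```

```bash
python3 -m creep '[0,0,0,-0.0003,0, 0.01,0,0,-0.0003,0, 0.03,0,0,-0.0003,0, 0.05,0,0,-0.0003,0, 0.06,0,0,-0.0003,0, 0.06,0,0,-0.0003,0, 0.06,0,0,-0.0003,0, 0.06,0,0,-0.0003,0]'; python3 -m creep '[0.06,0,0,-0.01,0, 0.06,0,0,-0.03,0, 0.06,0,0,-0.05,0, 0.06,0,0,-0.08,0, 0.06,0,0,-0.1,0, 0.06,0,0,-0.12,0, 0.06,0,0,-0.12,0, 0.06,0,0,-0.12,0]'; python3 - <<'E'
from h import *
np.save("P4.npy",manip.camera_params("wrist"),allow_pickle=True)
a=manip.read_camera("wrist");cv2.imwrite("pics/w4.png",a);b=manip.read_camera("scene")
cv2.imwrite("pics/w4.png",np.hstack([cv2.resize(a,(400,300)),cv2.resize(b[210:345,235:415],(400,300))]))
cv2.imwrite("pics/w4full.png",a)
E
```

```text
clock: 18.1
ee_pos: [0.5513, 0.1496, 0.1151]
eef_rot: [0.748, 0.663, -0.0, -0.0]
ft_force: [0.4, 0.5, 0.4]
finger_gap: 0.699
finger_force: 0.0
clock: 18.77
ee_pos: [0.5523, 0.1499, 0.237]
eef_rot: [0.748, 0.663, 0.001, 0.001]
ft_force: [0.0, -0.6, 0.1]
finger_gap: 0.698
finger_force: 0.0
```

View pics/w4.png

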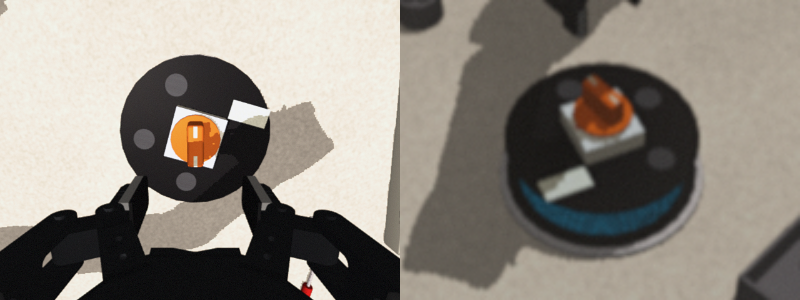

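The wrist view shows the knob centred on the head at (197,137), turned about 74° from the slot, upright and released. The force trace (spring load dropping away at foot ≈76 mm) agrees with it sitting in the notch.

```bash
python3 -c "
from cell import manip;print(manip.sign_off())"
```

```text
the job is handed in; nothing more can be done
None
```

I handed the job in with the orange knob locked on the winder: turned about 1.3 rad to just short of the stop it felt, lifted by the spring to a foot height of about 76 mm, and released; the hand-in gave no verdict.

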